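# Find the concealed release of the results printer and open its paper cover

## Task

The roll in the results printer is used up: open its paper cover. The cover's release is concealed in the floor of the finger groove, so feel along the groove with closed fingertips until the floor gives, press it in so that the cover springs up, then push the raised cover over backwards until it rests on its stop. Only touch and push: do not grip the cover, and leave the things standing on and round it where they are.

Things in the scene. Friction and masses are not known exactly. Their poses are not given: they have to be found in the camera images.
- printer: Low desktop printer, 170 mm (its x) by 290 mm (its y) by 70 mm high, white shell on a grey tray, fixed. Origin: centre of its underside; x points to its back (away from the robot at yaw 0), y to its left; the flat deck is at z = 0.070. Along the front runs the finger groove, behind it a thin toothed tear bar, then the grey paper cover. A 15 mm round feed key at the right front plays no part.
- groove_mid (a point): Middle of the finger groove, on its flat floor: 50 mm in front of the printer's origin, 2 mm below the deck. Groove 46 mm wide (printer x), 126 mm long (y). A 48 mm long piece of the floor, full width, flush, same white, parted from the rest by hairlines only, is the concealed release: its centre is 39 mm left to 39 mm right of here, different each time, not reported. The rest is rigid.
- release (a joint): How far the release is pressed in, m: 0 flush with the groove floor, 0.006 at its stop. It sinks straight down, only under a fingertip that stands wholly on it, against a spring (gives at about 1.2 N, 5 N at the stop), and returns by itself. The cover's catch lets go at about 0.004.
- cover (a joint): Angle of the paper cover, rad: 0 shut, caught and flush with the deck. Released, it springs up to about 0.9 in half a second and rests there on a spring leg; from there it swings freely (about 80 g), falls back to 0.9 if let go before vertical (1.57), and beyond about 1.75 falls by itself on its rear stop at 2.0.
- cover_edge (a point): Middle of the cover's free (front) edge, in the middle of its 5 mm thickness. The cover is 77 mm from edge to hinge and 192 mm wide (printer y). The frame turns with the cover: x from the free edge to the hinge, z out of its upper face.
- cover_hinge (a point): Middle of the cover's hinge line, along printer y: 68 mm behind the printer's origin, 68 mm above the worktop, 79 mm behind the shut cover's free edge. Axes as the printer's.
- marker: Marker pen, 17 x 135 x 16 mm, lying along the printer's left deck beside the cover. Origin at the centre of its underside.
- vial_amber: Small vial with a tan cap, 16 mm in diameter, 42 mm high, standing on the printer's right deck. Origin under its centre.
- dropper_bottle: Brown bottle with a black cap, 29 mm in diameter, 70 mm high, standing on the worktop left of the printer. Origin under its centre.
- timer: White timer with a round knob, 62 x 62 x 35 mm, behind the left end of the printer. Origin under its centre.
- drop_bottle: Amber bottle with a black rubber bulb on top, 33 mm in diameter, 102 mm high, on the worktop right of the printer. Origin under its centre.
- bottle_diluent: Larger reagent bottle, 68 mm in diameter, 166 mm high, behind the printer. Origin under its centre.
- bottle_lyse: Smaller reagent bottle, 56 mm in diameter, 136 mm high, behind the printer. Origin under its centre.
- tube_rack: Small white rack with one tube in it, 55 x 78 x 94 mm, behind the printer. Origin under its centre.

How it is judged:
By the outcome, as a careful person would: the job done as asked, in the order asked, and still so for the second after the job is handed in, with the robot touching nothing.
It also fails if it takes over 51 s, if anything falls off the work surface, if the arm or the gripper's body presses on something with over 40 N, if the wrist force passes 120 N, or if a joint passes its speed limit or range.

## Robot

A 6-joint arm with a two-finger parallel gripper is mounted at the origin on a cart in front of the work surface, level with it; the furniture and walls round the work are solid. World frame = base frame: x ahead of the robot, y to its left, z up, the work surface at z = 0. Lengths are in m, angles in rad, forces in N, time in s.
With the tool pointing down it reaches from about 0.35 to 1 m from the base axis. Payload 7.1 kg.
Tool frame: the origin (TCP) lies at the very end of the fingers, on their centre line; the grasp point (between the pads) lies 19 mm behind it; z points along the fingers, y is the line along which they close (so a half turn about z gives the same grasp; the last joint's range is limited). The gripper opens to 85 mm and grips with 20 to 120 N. Pads are 22 mm wide; open, the fingers measure 114 mm over their backs; the gripper's body (76 mm by 85 mm) begins 54 mm behind the grasp point. The pads swing forward as they close: fully open they stand 13 mm farther back than shut.
Start: joints at [-0.019, 0.423, 1.63, -0, 1.089, -0.019], TCP at [0.625, 0, 0.231] pointing down, gripper open.
Joint ranges: [-3, 3], [-0.9, 2.11], [0.09, 2.58], [-1.31, 4.45], [0.11, 2.69], [-2.54, 2.54]. Speed limits (rad/s): [2.39, 2.39, 3.01, 3.14, 3.14, 3.14].

## Interface

Orientations are given as a rotation vector (axis times angle).
In Python, from cell import sense, optics, ctrl gives the robot as it stands.
- The arm moves only by the tool arm_command, never from a script. Its argument "motion" is a list of rows, each an object with "linear": the shift along the tool's x, y, z in m, a list of three; "twist": the turn, a rotation vector about the tool's x, y, z in degrees, a list of three; "gripper": the gripper's target within -1 to 1 (shut at 1, half-way at 0, fully open at -1). A call has exactly 8 rows; each row is the pose to reach, as a shift and turn from the pose commanded when the call began, along the tool's axes at that moment; what a row does not reach only later rows make up. A row lasts 1/12 s, in which the tool goes at most 41.7 mm and 7.16 degrees, less where a joint would pass 70% of its speed; a pose out of reach is approached as far as the arm can. A call with a gripper value outside its range is refused whole. The fingers move at their own pace and stop on an object; "force" is the grip in N (left out, the last holds). Time passes only in rows, so rows that repeat a pose let the fingers close, or fill a call up. It gives the time, the measured TCP pose, the force, the opening and the grip force at its end, in the units of the state.
- sense(): the state, without advancing time (a new reading comes with each control period).
- optics.snapshot(name): name is "scene" or "side" or "wrist"; returns a dict with "frame" (384x512x3 uint8, blue, green, red), "z_map" (384x512 float32, m along the optical axis (not along the pixel's ray), 0 where there is no reading), "fov_y" (degrees; the focal length in pixels is half the picture's height over the tangent of half this angle, whatever the lens; pixels are square), "cx", "cy" (the principal point, pixels), "rvec" (rotation vector, rad) and "tvec" (3), from world to camera coordinates, as OpenCV has them; the wrist camera has in their place "tool_from_camera" (4x4, takes a point from camera to tool coordinates, whose origin is the TCP and whose axes are the flange's). Camera axes: x right, y down, z forward; pixel columns grow to the right and rows downward; lengths in m; the calibration is good to about 2 mm. A picture is of the moment at which its call begins: read the wrist's pose just before it.
- ctrl.sign_off(): hands the job in; it is judged then, once.
The state is a dict: "time_s": time; "qpos": joint angles; "joint_velocities": joint speeds; "joint_efforts": joint torques, N m; "position": TCP position; "tcp_rot": TCP orientation; "force": force on the tool from outside, world axes, zero at the start; "moment": the same for the moment, N m; "opening": finger opening in m; "grip_force": force on a finger pad.
Only numpy, scipy, OpenCV 4.12 (cv2) and the standard library are available. Lean on these libraries where they do the work, as an engineer would, in place of code of your own. Each camera call takes 0.05 s, during which the arm holds its last target. There are 200 camera calls.

## Working session

There is one attempt and no reset: what is moved stays moved. The work goes in short steps, Python scripts to look and compute and a tool call to move; the robot and the scene stay as the last step left them, time stands still between calls to the robot, and variables do not carry over. Pictures are saved under pics/ and viewed, at most 10 in all, crops included, and the job is handed in when it is done.

Besides the shell and the picture viewer there is one more tool, called after "Request:" as name(argument=value, ...) on one line, values as JSON. arm_command: Moves the arm, as the interface text tells. Its arguments: {"type":"object","properties":{"motion":{"type":"array","items":{"type":"object","properties":{"linear":{"type":"array","items":{"type":"number"}},"twist":{"type":"array","items":{"type":"number"}},"gripper":{"type":"number"}}}},"force":{"type":"number"}},"required":["motion"]}

```bash
mkdir -p pics; ls
cat > h.py <<'E'
import numpy as np, cv2
from cell import sense, optics, ctrl
def cam(name):
    s=sense(); d=optics.snapshot(name); f=192/np.tan(np.radians(d["fov_y"])/2)
    if "rvec" in d:
        R,_=cv2.Rodrigues(np.array(d["rvec"],float)); t=np.array(d["tvec"],float).ravel()
        Rw=R.T; o=-R.T@t
    else:
        T=np.array(d["tool_from_camera"]); Rt,_=cv2.Rodrigues(np.array(s["tcp_rot"],float))
        Rw=Rt@T[:3,:3]; o=Rt@T[:3,3]+np.array(s["position"])
    v,u=np.mgrid[0:384,0:512]
    z=d["z_map"]; P=np.stack([(u-d["cx"])/f*z,(v-d["cy"])/f*z,z],-1)@Rw.T+o
    P[z==0]=np.nan
    d.update(f=f,Rw=Rw,o=o,P=P); return d
def ray(d,u,v,h):
    r=d["Rw"]@np.array([(u-d["cx"])/d["f"],(v-d["cy"])/d["f"],1.]); return d["o"]+r*(h-d["o"][2])/r[2]
E
python3 - <<'E'
from h import *
import pickle
s=sense(); print(s)
ims=[]
for n in("scene","side","wrist"):
    d=cam(n); pickle.dump(d,open(n+".pkl","wb")); ims.append(d["frame"]); print(n,d["o"].round(3),d["f"])
cv2.imwrite("pics/a.png",cv2.resize(ims[0],(800,600)));cv2.imwrite("pics/b.png",cv2.resize(np.hstack(ims[1:]),(800,300)))
E
```

```text
pics
{'time_s': 0.0, 'qpos': array([-1.90248978e-02,  4.23837856e-01,  1.63065898e+00,  7.91222777e-06,
        1.08861729e+00, -1.89995656e-02]), 'joint_velocities': array([ 0.00034962,  0.0002565 , -0.00019283, -0.00130105,  0.00052995,
       -0.00136551]), 'joint_efforts': array([ 6.87376578e-04, -5.57382560e+01, -2.81743366e+01,  7.52266601e-05,
        7.21184188e-03,  1.02962622e-05]), 'position': array([6.24467227e-01, 2.24056247e-05, 2.30559745e-01]), 'tcp_rot': array([-2.22069487e+00, -2.22063046e+00,  1.64899559e-03]), 'force': array([ 0.5579126 ,  0.25598168, -0.43506214]), 'moment': array([0.00801089, 0.04046431, 0.00764247]), 'grip_force': 0.0, 'opening': 0.08510291616943337}
scene [-0.231  0.678  0.702] 483.1103030586312
side [-0.349 -0.374  0.53 ] 473.0615728622228
wrist [0.625 0.086 0.374] 337.83820261805033
```

View pics/a.png

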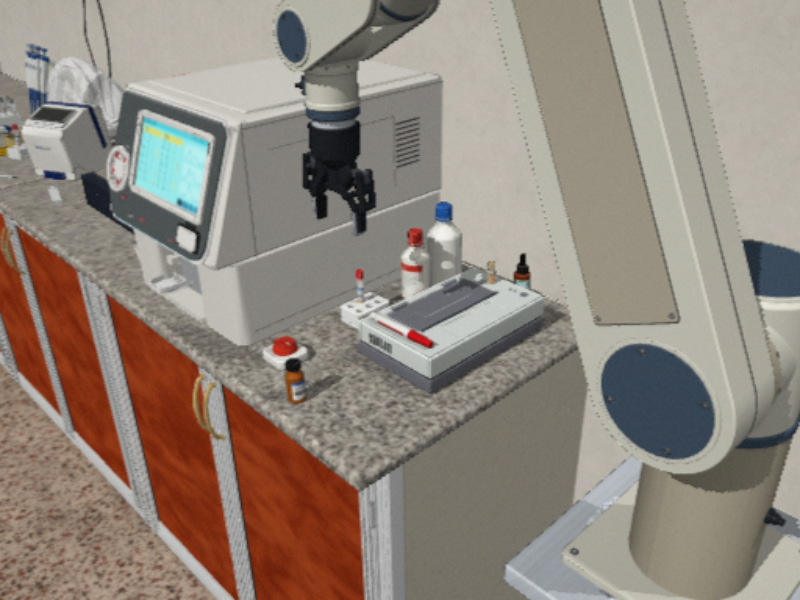

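View pics/b.png

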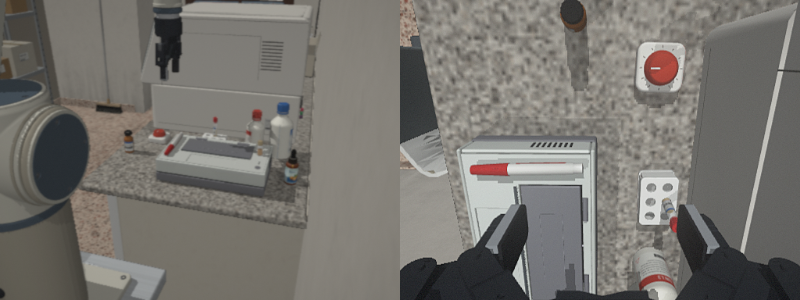

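The pictures show the printer around scene (450,330), with its left end and the marker at wrist view (530,170). The groove is on the side nearest the robot. The cover is the grey plate at wrist view (550,240). Next I measure the deck outline from depth.

Run:
```python
from h import *
import pickle
for n in("scene","side","wrist"):
    d=pickle.load(open(n+".pkl","rb")); P=d["P"]
    m=(abs(P[...,2]-.070)<.006)&(P[...,0]>.3)&(P[...,0]<.85)&(abs(P[...,1])<.4)
    m=m.astype(np.uint8); k,l,st,_=cv2.connectedComponentsWithStats(m)
    i=1+np.argmax(st[1:,4]); q=P[l==i]; 
    r=cv2.minAreaRect((q[:,:2]*1000).astype(np.float32)); print(n,len(q),r, "z",np.median(q[:,2]))
    hsv=cv2.cvtColor(d["frame"],cv2.COLOR_BGR2HSV)
    c=(l==i)&(d["frame"].max(-1)<140)&(hsv[...,1]<90)
    c=cv2.morphologyEx(c.astype(np.uint8),cv2.MORPH_OPEN,np.ones((3,3)))
    k,l2,st,_=cv2.connectedComponentsWithStats(c)
    j=1+np.argmax(st[1:,4]); q=P[l2==j]
    r=cv2.minAreaRect((q[:,:2]*1000).astype(np.float32)); print("  cover",len(q),r,np.median(q[:,2]))
    f=d["frame"]; ys,xs=np.where(l==i); 
    crop=f[ys.min()-15:ys.max()+15,max(0,xs.min()-15):xs.max()+15]
    cv2.imwrite(f"pics/crop_{n}.png",cv2.resize(crop,None,fx=600/max(crop.shape),fy=600/max(crop.shape),interpolation=cv2.INTER_CUBIC)); print(ys.min()-15,xs.min()-15,crop.shape)
```

```text
scene 3277 ((527.7813110351562, -162.81553649902344), (294.95465087890625, 174.26095581054688), 89.47982788085938) z 0.06869121182882287
  cover 1191 ((555.8695678710938, -185.58975219726562), (101.38323211669922, 248.03038024902344), 2.5988173484802246) 0.06914110908665017
156 215 (90, 148, 3)
side 4977 ((529.650634765625, -164.06246948242188), (289.9537658691406, 177.40403747558594), 89.47492218017578) z 0.07082525847110377
  cover 1664 ((559.1644287109375, -166.816650390625), (205.9579620361328, 102.45179748535156), 89.71036529541016) 0.07131250959596272
157 184 (84, 180, 3)
wrist 22057 ((530.0588989257812, -137.04437255859375), (240.04017639160156, 169.63507080078125), 89.64903259277344) z 0.07084427040511526
  cover 9668 ((556.858154296875, -162.3143768310547), (189.76797485351562, 78.5621566772461), 89.702880859375) 0.07095945790363073
174 57 (210, 207, 3)
```

View pics/crop_side.png

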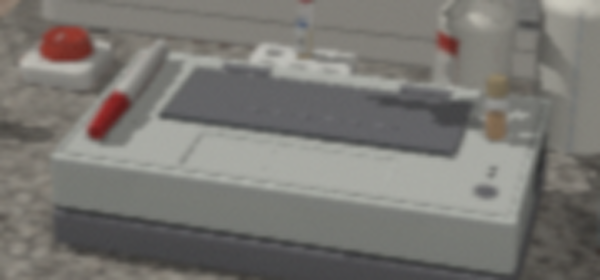

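The side crop shows the whole printer, with the faint groove outline in front of the cover at crop (190-400,145). The printer centre is about (0.529, -0.163) and its yaw about -0.5°. I'll close the fingers and move to where the wrist camera can see the groove.

Request:
arm_command(motion=[{"linear":[-0.025,-0.015,0],"twist":[0,0,0],"gripper":1},{"linear":[-0.055,-0.035,0],"twist":[0,0,0],"gripper":1},{"linear":[-0.085,-0.055,0],"twist":[0,0,0],"gripper":1},{"linear":[-0.115,-0.08,0.005],"twist":[0,0,0],"gripper":1},{"linear":[-0.145,-0.105,0.02],"twist":[0,0,0],"gripper":1},{"linear":[-0.175,-0.125,0.035],"twist":[0,0,0],"gripper":1},{"linear":[-0.2,-0.14,0.05],"twist":[0,0,0],"gripper":1},{"linear":[-0.21,-0.145,0.055],"twist":[0,0,0],"gripper":1}], force=30)

```text
time_s: 0.82
position: [0.4766, -0.2117, 0.1744]
tcp_rot: [-2.222, -2.216, 0.003]
force: [-0.3, 0.4, -0.2]
opening: -0.0001
grip_force: 0.0
```

Run:
```python
from h import *
import pickle
d=cam("wrist"); s=sense(); print(s["position"],s["tcp_rot"],s["opening"],s["force"]); pickle.dump(d,open("w2.pkl","wb"))
P=d["P"]; f=d["frame"]
m=(abs(P[...,2]-.070)<.006)&(P[...,1]<.05)
r=lambda q:cv2.minAreaRect((q[:,:2]*1000).astype(np.float32))
print("deck",r(P[m]),np.median(P[m][:,2]))
c=m&(f.max(-1)<140)&(np.ptp(f,axis=-1)<30); c=cv2.morphologyEx(c.astype(np.uint8),cv2.MORPH_OPEN,np.ones((5,5)))
k,l,st,_=cv2.connectedComponentsWithStats(c); j=1+np.argmax(st[1:,4]); print("cover",r(P[l==j]),np.median(P[l==j][:,2]))
g=cv2.createCLAHE(4,(8,8)).apply(cv2.cvtColor(f,cv2.COLOR_BGR2GRAY))
cv2.imwrite("pics/c.png",cv2.resize(g,(800,600),interpolation=cv2.INTER_CUBIC))
```

```text
[ 0.47697594 -0.21213969  0.17431202] [-2.22237078 -2.21585283  0.0030363 ] 0.00031634525426921353 [-0.95082252 -0.90006686 -0.64270604]
deck ((569.3812866210938, -211.36219787597656), (266.2160949707031, 249.48455810546875), 89.7748794555664) 0.07060927779559228
cover ((562.2277221679688, -169.83477783203125), (183.2248992919922, 86.89848327636719), 89.76946258544922) 0.07088106390675021
```

View pics/c.png

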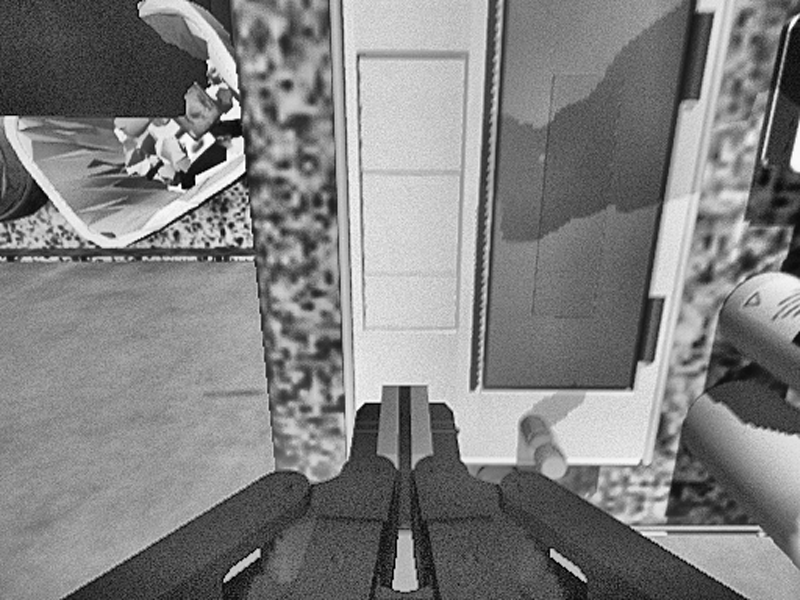

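The enhanced wrist view shows the groove spanning (358-467, 52-328). Hairlines cross it at rows ~172 and ~273, so the release should lie between them. I'll verify that by touch. The cover edge and tear bar are at column ~485, and the vial is at (545,445).

Run:
```python
from h import *
import pickle
d=pickle.load(open("w2.pkl","rb")); k=.64
for n,u,v,h in [("TL",358,52,.068),("TR",467,53,.068),("BL",362,328,.068),("BR",457,328,.068),("h1",412,172,.068),("h2",411,273,.068),("edgeT",498,3,.07),("edgeB",485,388,.07),("bR cov",632,388,.07),("barT",488,0,.07),("barB",472,388,.07)]:
    print(n,ray(d,u*k,v*k,h).round(4))
P=d["P"]; print("groove z",np.nanmedian(P[120:170,245:280,2]),"deck",np.nanmedian(P[222:240,240:290,2]))
s=pickle.load(open("side.pkl","rb"));
```

```text
TL [ 0.4571 -0.0984  0.068 ]
TR [ 0.504  -0.0989  0.068 ]
BL [ 0.4553 -0.2261  0.068 ]
BR [ 0.5037 -0.2261  0.068 ]
h1 [ 0.4805 -0.1487  0.068 ]
h2 [ 0.4802 -0.1971  0.068 ]
edgeT [ 0.5159 -0.0803  0.07  ]
edgeB [ 0.5192 -0.2592  0.07  ]
bR cov [ 0.5963 -0.2591  0.07  ]
barT [ 0.5117 -0.0792  0.07  ]
barB [ 0.5124 -0.2592  0.07  ]
groove z 0.06885989099232248 deck 0.0708177936100912
```

Groove centre is (0.480, -0.162), and the release is probably centred at y ≈ -0.173. I'll hover above it, slightly forward of centre to stay clear of the rising cover.

Request:
arm_command(motion=[{"linear":[0.015,-0.001,0.005],"twist":[0,0,0],"gripper":1},{"linear":[0.03,-0.003,0.025],"twist":[0,0,0],"gripper":1},{"linear":[0.038,-0.003,0.05],"twist":[0,0,0],"gripper":1},{"linear":[0.038,-0.003,0.07],"twist":[0,0,0],"gripper":1},{"linear":[0.038,-0.003,0.085],"twist":[0,0,0],"gripper":1},{"linear":[0.038,-0.003,0.093],"twist":[0,0,0],"gripper":1},{"linear":[0.038,-0.003,0.097],"twist":[0,0,0],"gripper":1},{"linear":[0.038,-0.003,0.097],"twist":[0,0,0],"gripper":1}])

```text
time_s: 1.53
position: [0.4773, -0.1716, 0.079]
tcp_rot: [-2.221, -2.221, 0.0]
force: [0.3, -0.0, 0.6]
opening: -0.0001
grip_force: 0.0
```

Request:
arm_command(motion=[{"linear":[0,-0.003,0.003],"twist":[0,0,0],"gripper":1},{"linear":[0,-0.003,0.006],"twist":[0,0,0],"gripper":1},{"linear":[0,-0.003,0.008],"twist":[0,0,0],"gripper":1},{"linear":[0,-0.003,0.009],"twist":[0,0,0],"gripper":1},{"linear":[0,-0.003,0.01],"twist":[0,0,0],"gripper":1},{"linear":[0,-0.003,0.011],"twist":[0,0,0],"gripper":1},{"linear":[0,-0.003,0.012],"twist":[0,0,0],"gripper":1},{"linear":[0,-0.003,0.012],"twist":[0,0,0],"gripper":1}])

```text
time_s: 2.2
position: [0.4742, -0.1721, 0.0674]
tcp_rot: [2.221, 2.221, 0.0]
force: [-0.3, -0.3, 0.8]
opening: 0.0001
grip_force: 0.3
```

Request:
arm_command(motion=[{"linear":[0,0,0.0005],"twist":[0,0,0],"gripper":1},{"linear":[0,0,0.001],"twist":[0,0,0],"gripper":1},{"linear":[0,0,0.0015],"twist":[0,0,0],"gripper":1},{"linear":[0,0,0.002],"twist":[0,0,0],"gripper":1},{"linear":[0,0,0.002],"twist":[0,0,0],"gripper":1},{"linear":[0,0,0.002],"twist":[0,0,0],"gripper":1},{"linear":[0,0,0.002],"twist":[0,0,0],"gripper":1},{"linear":[0,0,0.002],"twist":[0,0,0],"gripper":1}])

```text
time_s: 2.87
position: [0.4742, -0.1721, 0.0654]
tcp_rot: [2.221, 2.221, 0.0]
force: [0.0, -1.1, 3.3]
opening: 0.0001
grip_force: 1.3
```

The floor gives softly, with 3.3 N at about 2.5 mm, so this is the release. I'll press it in.

Request:
arm_command(motion=[{"linear":[0,0,0.0005],"twist":[0,0,0],"gripper":1},{"linear":[0,0,0.001],"twist":[0,0,0],"gripper":1},{"linear":[0,0,0.0015],"twist":[0,0,0],"gripper":1},{"linear":[0,0,0.002],"twist":[0,0,0],"gripper":1},{"linear":[0,0,0.0025],"twist":[0,0,0],"gripper":1},{"linear":[0,0,0.0025],"twist":[0,0,0],"gripper":1},{"linear":[0,0,0.0025],"twist":[0,0,0],"gripper":1},{"linear":[0,0,0.0025],"twist":[0,0,0],"gripper":1}])

```text
time_s: 3.53
position: [0.4742, -0.1721, 0.0629]
tcp_rot: [2.221, 2.221, 0.0]
force: [0.9, -3.2, 4.6]
opening: 0.0
grip_force: 2.0
```

Run:
```python
from h import *
a=cam("side");print(sense()["position"],sense()["force"])
f=np.hstack([a["frame"][90:250,150:400],cam("scene")["frame"][90:250,150:400]])
cv2.imwrite("pics/d.png",cv2.resize(f,(800,256)))
```

```text
[ 0.47412417 -0.17204203  0.06287972] [ 0.07719735 -2.48946124  3.68602587]
```

View pics/d.png

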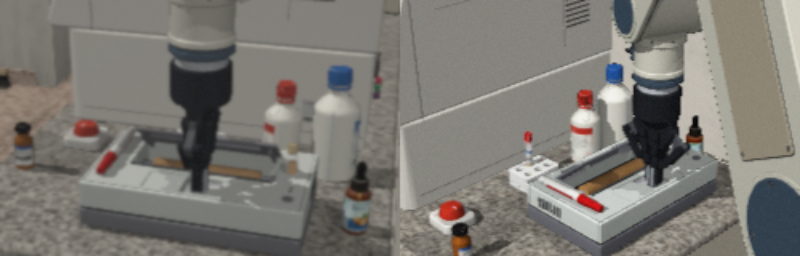

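The cover sprang up: its raised plate is behind the fingertips in both views, and the marker, vial and bottles are in place. I'll retract straight up and slightly forward, then measure the cover and what stands behind it.

Request:
arm_command(motion=[{"linear":[0,0,-0.004],"twist":[0,0,0],"gripper":1},{"linear":[0,-0.002,-0.012],"twist":[0,0,0],"gripper":1},{"linear":[0,-0.008,-0.025],"twist":[0,0,0],"gripper":1},{"linear":[0,-0.018,-0.04],"twist":[0,0,0],"gripper":1},{"linear":[0,-0.03,-0.06],"twist":[0,0,0],"gripper":1},{"linear":[0,-0.04,-0.08],"twist":[0,0,0],"gripper":1},{"linear":[0,-0.045,-0.09],"twist":[0,0,0],"gripper":1},{"linear":[0,-0.045,-0.09],"twist":[0,0,0],"gripper":1}])

```text
time_s: 4.3
position: [0.4288, -0.1721, 0.1547]
tcp_rot: [2.22, 2.219, 0.002]
force: [0.2, 0.7, -0.0]
opening: 0.0001
grip_force: 0.0
```

Run:
```python
from h import *
for n in ("side","scene","wrist"):
    d=cam(n);P=d["P"];f=d["frame"]
    m=(P[...,0]>.51)&(P[...,0]<.63)&(P[...,1]>-.262)&(P[...,1]<-.06)&(P[...,2]>.08)&(P[...,2]<.18)
    q=P[m]
    print(n,m.sum(), q[np.argsort(q[:,2])[-40::8]].round(3).tolist() if m.any() else "")
    m=(P[...,0]>.61)&(P[...,0]<.74)&(P[...,1]>-.4)&(P[...,1]<.1)&(P[...,2]>.085)&(P[...,2]<.2)
    k,l,st,c=cv2.connectedComponentsWithStats(m.astype(np.uint8))
    for i in range(1,k):
        if st[i,4]>20: q=P[l==i];print("  obj",st[i,4],q.min(0).round(3),q.max(0).round(3))
s=sense();print(s["position"])
```

```text
side 1092 [[0.545, -0.19, 0.131], [0.546, -0.079, 0.131], [0.549, -0.167, 0.132], [0.548, -0.11, 0.132], [0.534, -0.16, 0.133]]
  obj 857 [ 0.665 -0.357  0.085] [ 0.718 -0.289  0.168]
  obj 388 [ 0.675 -0.272  0.085] [ 0.718 -0.218  0.138]
scene 472 [[0.55, -0.077, 0.129], [0.545, -0.112, 0.129], [0.53, -0.157, 0.13], [0.549, -0.188, 0.13], [0.534, -0.168, 0.13]]
  obj 465 [ 0.666 -0.343  0.085] [ 0.726 -0.283  0.166]
  obj 235 [ 0.676 -0.264  0.085] [ 0.724 -0.217  0.136]
  obj 22 [ 0.707 -0.122  0.085] [ 0.722 -0.104  0.094]
wrist 7962 [[0.535, -0.167, 0.132], [0.534, -0.156, 0.132], [0.549, -0.121, 0.132], [0.534, -0.169, 0.132], [0.534, -0.171, 0.133]]
[ 0.42900762 -0.17183871  0.15239442]
```

The cover edge is at x≈0.548, z≈0.131, with a small latch tab at mid-width (y≈-0.164). The bottles start at x≥0.665 and y<-0.217. I'll push at y≈-0.125, clear of the tab and the bottles.

Request:
arm_command(motion=[{"linear":[0.01,0.005,0.005],"twist":[0,0,0],"gripper":1},{"linear":[0.025,0.012,0.015],"twist":[0,0,0],"gripper":1},{"linear":[0.04,0.025,0.027],"twist":[0,0,0],"gripper":1},{"linear":[0.047,0.045,0.035],"twist":[0,0,0],"gripper":1},{"linear":[0.047,0.065,0.038],"twist":[0,0,0],"gripper":1},{"linear":[0.047,0.08,0.038],"twist":[0,0,0],"gripper":1},{"linear":[0.047,0.089,0.038],"twist":[0,0,0],"gripper":1},{"linear":[0.047,0.091,0.038],"twist":[0,0,0],"gripper":1}])

```text
time_s: 5.12
position: [0.5214, -0.1242, 0.1136]
tcp_rot: [-2.22, -2.222, 0.0]
force: [-0.1, 0.4, 0.1]
opening: -0.0
grip_force: 0.0
```

Request:
arm_command(motion=[{"linear":[0,0.005,0],"twist":[0,0,0],"gripper":1},{"linear":[0,0.011,0],"twist":[0,0,0],"gripper":1},{"linear":[0,0.017,0],"twist":[0,0,0],"gripper":1},{"linear":[0,0.023,0],"twist":[0,0,0],"gripper":1},{"linear":[0,0.029,0],"twist":[0,0,0],"gripper":1},{"linear":[0,0.035,0],"twist":[0,0,0],"gripper":1},{"linear":[0,0.04,0],"twist":[0,0,0],"gripper":1},{"linear":[0,0.042,0],"twist":[0,0,0],"gripper":1}])

```text
time_s: 5.78
position: [0.5631, -0.1251, 0.115]
tcp_rot: [2.221, 2.221, 0.001]
force: [-0.6, 0.2, -0.0]
opening: -0.0005
grip_force: 0.1
```

Run:
```python
from h import *
s=sense();print(s["position"],s["force"])
f=np.hstack([cam("side")["frame"][70:250,170:380],cam("scene")["frame"][70:250,190:400]])
cv2.imwrite("pics/e.png",cv2.resize(f,(800,343)))
```

```text
[ 0.56312756 -0.12511951  0.11501081] [-0.64789009  0.16345978 -0.03790496]
```

View pics/e.png

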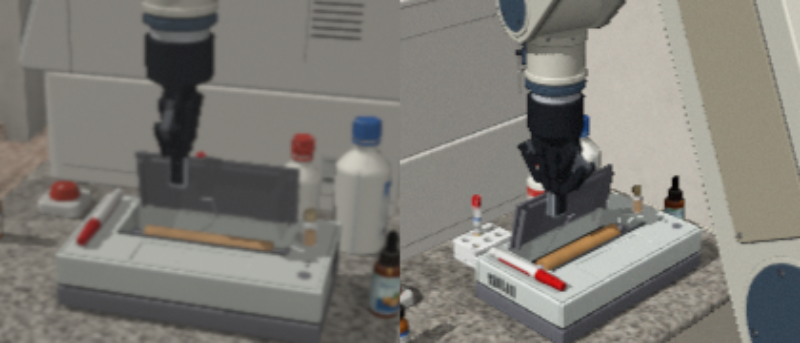

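The fingertips are on the front face of the cover, which is swinging back, and nothing else has moved. I'll keep pushing.

Request:
arm_command(motion=[{"linear":[0,0.006,0],"twist":[0,0,0],"gripper":1},{"linear":[0,0.012,0],"twist":[0,0,0],"gripper":1},{"linear":[0,0.017,0],"twist":[0,0,0],"gripper":1},{"linear":[0,0.022,0],"twist":[0,0,0],"gripper":1},{"linear":[0,0.027,0],"twist":[0,0,0],"gripper":1},{"linear":[0,0.032,0],"twist":[0,0,0],"gripper":1},{"linear":[0,0.036,0],"twist":[0,0,0],"gripper":1},{"linear":[0,0.038,0],"twist":[0,0,0],"gripper":1}])

```text
time_s: 6.55
position: [0.6008, -0.125, 0.1148]
tcp_rot: [2.221, 2.221, 0.0]
force: [-0.2, -0.2, -0.1]
opening: 0.0005
grip_force: 0.0
```

```bash
cat > ang.py <<'E'
from h import *
s=sense();print(s["position"],s["force"])
for n in("side","scene"):
    P=cam(n)["P"]
    m=(P[...,0]>.53)&(P[...,0]<.66)&(P[...,1]>-.25)&(P[...,1]<-.17)&(P[...,2]>.085)&(P[...,2]<.155)
    q=P[m]; c=np.polyfit(q[:,2],q[:,0],1); print(n,len(q),"angle",np.pi/2+np.arctan(c[0]),"top",q[np.argsort(q[:,2])[-10:]].mean(0).round(3))
E
python3 ang.py
```

```text
[ 0.60075304 -0.12499617  0.11482395] [-0.20943454 -0.23447482 -0.05987612]
side 1021 angle 1.8706465412745277 top [ 0.613 -0.172  0.149]
scene 431 angle 1.890910806560318 top [ 0.62  -0.23   0.141]
```

The cover is past its tipping point and there is no contact force left. I'll back away and check.

Request:
arm_command(motion=[{"linear":[0,-0.005,0],"twist":[0,0,0],"gripper":1},{"linear":[0,-0.015,-0.005],"twist":[0,0,0],"gripper":1},{"linear":[0,-0.035,-0.015],"twist":[0,0,0],"gripper":1},{"linear":[0,-0.06,-0.03],"twist":[0,0,0],"gripper":1},{"linear":[0,-0.09,-0.05],"twist":[0,0,0],"gripper":1},{"linear":[0,-0.12,-0.07],"twist":[0,0,0],"gripper":1},{"linear":[0,-0.14,-0.085],"twist":[0,0,0],"gripper":1},{"linear":[0,-0.145,-0.09],"twist":[0,0,0],"gripper":1}])

```text
time_s: 7.32
position: [0.4514, -0.1247, 0.2066]
tcp_rot: [2.222, 2.221, -0.0]
force: [-0.4, 0.3, -0.3]
opening: -0.0001
grip_force: 0.0
```

```bash
python3 ang.py
python3 - <<'E'
from h import *
f=np.hstack([cam("side")["frame"][70:250,170:380],cam("scene")["frame"][70:250,190:400]])
cv2.imwrite("pics/f.png",cv2.resize(f,(800,343)))
E
```

```text
[ 0.4514081  -0.12472489  0.20659733] [-0.38259467  0.28695179 -0.32694005]
side 1008 angle 1.9623074907019578 top [ 0.621 -0.173  0.151]
scene 490 angle 1.969336927933789 top [ 0.621 -0.183  0.145]
```

View pics/f.png

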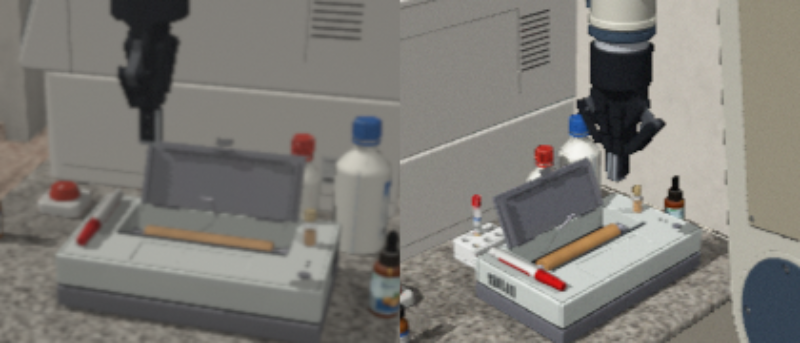

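The cover leans back at about 1.97 rad on its stop. The marker, vial and bottles haven't moved, and the robot is clear of everything.

```bash
python3 -c "
from cell import ctrl; print(ctrl.sign_off())"
```

```text
the job is handed in; nothing more can be done
None
```

The paper cover is open and resting on its rear stop at about 1.97 rad (measured, nominal 2.0); the items on and around the printer look undisturbed, the robot is touching nothing, and the job was handed in at about 7.5 s.

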